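# Clock a projector flange to the mark and lock it

## Robot

A 6-joint arm with a two-finger parallel gripper is mounted at the origin on a cart in front of the work surface, level with it; the furniture and walls round the work are solid. World frame = base frame: x ahead of the robot, y to its left, z up, the work surface at z = 0. Lengths are in mm, angles in rad, forces in N, time in s.
With the tool pointing down it reaches from about 350 to 975 mm from the base axis. Payload 7.1 kg.
Tool frame: the origin (TCP) lies at the very end of the fingers, on their centre line; the grasp point (between the pads) lies ctrl.hold_point_z behind it (ctrl.hold_point_z is the distance from the TCP to the grasp point, in mm); z points along the fingers, y is the line along which they close (so a half turn about z gives the same grasp; the last joint's range is limited). The gripper opens to 88 mm and grips with 3 to 60 N. Pads are 20 mm wide; open, the fingers measure 115 mm over their backs; the gripper's body (75 mm by 178 mm) begins 61 mm behind the grasp point.
Start: joints at [-1.313, 0.423, 1.63, -0, 1.089, -0.019], TCP at [170.818, -601.187, 222.675] pointing down, gripper open.
Joint ranges: [-3, 3], [-0.9, 2.11], [0.09, 2.58], [-1.31, 4.45], [0.11, 2.69], [-2.54, 2.54]. Speed limits (rad/s): [2.39, 2.39, 3.01, 3.14, 3.14, 3.14].

## Interface

Orientations are given as a rotation vector (axis times angle).
In Python, from workcell import ctrl gives the robot as it stands. The module is installed in compiled form; this text tells all that it offers.
- The arm moves only by the shell command python3 -m creep 'ROWS'. ROWS is JSON, a list of rows, each an object with "translation": the shift along the tool's x, y, z in mm, a list of three; "angular": the turn, a rotation vector about the tool's x, y, z in rad, a list of three; "jaw": the opening, from 0 (shut) to 1 (fully open). A call has exactly 8 rows; each row is the pose to reach, as a shift and turn from the pose commanded when the call began, along the tool's axes at that moment; what a row does not reach only later rows make up. A row lasts 1/8 s, in which the tool goes at most 62.5 mm and 10.7 degrees, less where a joint would pass 70% of its speed; a pose out of reach is approached as far as the arm can. A call with a gripper value outside its range is refused whole. The fingers move at their own pace and stop on an object; the grip force is fixed at half the most. Time passes only in rows, so rows that repeat a pose let the fingers close, or fill a call up. It gives the time, the measured TCP pose, the force, the opening and the grip force at its end, in the units of the state.
- ctrl.get_obs(): the state, without advancing time (a new reading comes with each control period).
- ctrl.get_image(name): name is "scene" or "top" or "wrist"; returns the picture (480x640x3 uint8, red, green, blue); there is no depth.
- ctrl.camera_info(name): a dict with "camera_matrix" (3x3 intrinsics, pixels), "distortion" ([k1, k2, p1, p2, k3] as OpenCV has them; the pictures are not rectified), "world_from_camera" (4x4, takes a point from camera to world coordinates). Camera axes: x right, y up, looking along -z (the intrinsics and any distortion apply to the point x, -y, -z); pixel columns grow to the right and rows downward; lengths in mm; the calibration is good to about 2 mm. A picture is of the moment at which its call begins: read the wrist's pose just before it. camera_info takes no time and is no camera call; for the wrist camera it gives the pose at the moment of the call.
- ctrl.close_job(): hands the job in; it is judged then, once.
Trained networks look in the newest picture that a camera, given by its name, has taken for a name from the list of things; names that differ only in an ending like _2 or _b are one class to them, and where a whole thing is asked for, a point or a joint stands for the part that bears it (a point fixed in the world has none). Each returns a list of dicts, best first, with "score" (0 to 1); they miss things now and then, are a little off and sometimes report something else, mostly with a low value. They report only what shows in the picture. A call takes as long as a camera call.
- ctrl.look_for(camera, label): "rect" ([left, top, right, bottom] in pixels, round what is visible of it).
The state is a dict: "t": time; "qpos": joint angles; "qvel": joint speeds; "joint_torque": joint torques, N m; "ee_pos": TCP position; "orientation": TCP orientation; "ft_force": force on the tool from outside, world axes, zero at the start; "moment": the same for the moment, N m; "width": finger opening in mm; "grasp_force": force on a finger pad.
Only numpy, scipy, OpenCV 4.12 (cv2) and the standard library are available. Lean on these libraries where they do the work, as an engineer would, in place of code of your own. Each camera call takes 0.05 s, during which the arm holds its last target. There are 200 camera calls.

## Task

Turn the aluminium projector flange on its fixture by pushing against its screw posts, without lifting it off the hub, until its notch faces the red locking slide; only then push the slide all the way home so that its tongue sits fully in the notch. Leave the flange lying flat and locked, and do not disturb the loose projector, bulb and relay standing nearby.

Things in the scene. Friction and masses are not known exactly. Their poses are not given: they have to be found in the camera images.
- fixture: Fixed dark steel plate 12 mm thick. Origin on the bench under the axis of its steel hub (48 mm diameter, top 30 mm above the bench). +x points from the hub along the red painted mark to the red locking slide; z up. The plate spans x -75 to 137, y -75 to 75 mm. Two rails, tops 24 mm above the bench, flank the slide at y +/-21.5 mm, x 83 to 135 mm.
- flange: Loose aluminium ring, 96 mm outer, 52 mm bore diameter, 10 mm thick, 130-250 g, flat on the plate round the hub (2 mm radial play); 1 to 2 N at a post turns it either way, and it stays where left. Origin on its axis at its underside, 12 mm above the bench; z up. +x points to its only notch (14 mm wide, 12 mm deep in the outer edge, an orange line beside it). Ears reach 61 mm from the axis.
- notch (a point): Centre of the flange's notch, 42 mm from the flange's axis along the flange's +x, 17 mm above the bench. The flange is lined up when this point lies on the fixture's +x axis (within about 3 mm for the tongue to enter).
- lock_slide (a joint): Travel of the red locking slide, m: about 0 drawn back (tongue tip 68 mm from the hub axis), grows as it moves straight towards the hub (fixture -x), 0.030 fully home with the 8 mm wide tongue in the notch. It stops against the flange's rim at 0.020 if the notch is not lined up. No spring; 2 N of friction holds it where it is left.
- slide_tab (a point): Centre of the upper part of the slide's upright red push tab, 42 mm above the bench; 111 mm from the hub axis when drawn back. The tab is 33 mm wide (fixture y), 6 mm thick (fixture x), its top 52 mm above the bench; the outer face to push lies 3 mm beyond this point along fixture +x.
- projector_2: Loose grey headlamp projector, about 68 x 70 x 72 mm, to be left alone. Origin at the centre of its underside.
- bulb_1: Loose small standing bulb, 32 mm diameter and 46 mm tall, to be left alone. Origin at the centre of its underside.
- relay: Loose black relay, 30 x 28 x 37 mm, pins up, to be left alone. Origin at the centre of its underside.
- post_1 (a point): Middle of an upright screw post of the flange: 12 mm diameter, 34 mm above the bench (post rises from 22, the ring's top, to 46 mm), its axis 52 mm from the flange's axis, 60 degrees counter-clockwise (from above) from the notch.
- post_2 (a point): Middle of an upright screw post of the flange: 12 mm diameter, 34 mm above the bench (post rises from 22, the ring's top, to 46 mm), its axis 52 mm from the flange's axis, 180 degrees counter-clockwise (from above) from the notch.
- post_3 (a point): Middle of an upright screw post of the flange: 12 mm diameter, 34 mm above the bench (post rises from 22, the ring's top, to 46 mm), its axis 52 mm from the flange's axis, 300 degrees counter-clockwise (from above) from the notch.

How it is judged (in metres and radians):
On the way:
1. the notch faces the slide (within 5 mm at the notch) while the slide is still clear of the flange (x of notch in the frame of fixture above 0.03 m and y of notch in the frame of fixture between -0.005 and 0.005 m and value of joint lock_slide below 0.016 m), for 0.2 s.
At the end, for the whole second after the job is handed in: The slide is home (at least 26.5 of 30 mm), the notch faces it within 6 mm at the notch, and the flange lies flat (within 3 mm and 0.06 rad) and still on the fixture plate (value of joint lock_slide above 0.0265 m and x of notch in the frame of fixture above 0.03 m and y of notch in the frame of fixture between -0.006 and 0.006 m and height (world z) of flange below 0.015 m and angle between flange's own z axis and vertical below 0.06 rad and angular speed of flange below 0.1 rad/s); the robot touches nothing.
It fails at once if the flange is lifted more than 10 mm off the plate (height (world z) of flange above 0.022 m).
It fails at once if the loose projector is moved more than 20 mm (distance of projector_2 from where it was at the start of the episode above 0.02 m).
It fails at once if the bulb is moved more than 20 mm or tipped over (distance of bulb_1 from where it was at the start of the episode above 0.02 m or angle between bulb_1's own z axis and vertical above 0.5 rad).
It fails at once if the relay is moved more than 20 mm or tipped over (distance of relay from where it was at the start of the episode above 0.02 m or angle between relay's own z axis and vertical above 0.5 rad).
It also fails if it takes over 72 s, if anything falls off the work surface, if the arm or the gripper's body presses on something with over 40 N, if the wrist force passes 120 N, or if a joint passes its speed limit or range.

## Working session

There is one attempt and no reset: what is moved stays moved. The work goes in short steps, Python scripts to look and compute and a shell command to move; the robot and the scene stay as the last step left them, time stands still between calls to the robot, and variables do not carry over. Pictures are saved under pics/ and viewed, at most 12 in all, crops included, and the job is handed in when it is done.

```bash
mkdir -p pics; cat > h.py <<'E'
import numpy as np, cv2
from workcell import ctrl
from scipy.spatial.transform import Rotation as R
def px2w(cam,uv,z):
    i=ctrl.camera_info(cam);K=np.array(i["camera_matrix"]);D=np.array(i["distortion"]);T=np.array(i["world_from_camera"])
    p=cv2.undistortPoints(np.array([[uv]],float),K,D)[0,0]
    d=T[:3,:3]@np.array([p[0],-p[1],-1]);o=T[:3,3]
    return o+d*(z-o[2])/d[2]
def w2px(cam,P):
    i=ctrl.camera_info(cam);K=np.array(i["camera_matrix"]);D=np.array(i["distortion"]);T=np.array(i["world_from_camera"])
    c=(np.array(P,float).reshape(-1,3)-T[:3,3])@T[:3,:3]; c=c*[1,-1,-1]
    return cv2.projectPoints(c,np.zeros(3),np.zeros(3),K,D)[0][:,0]
E
python3 - <<'E'
from h import *
for c in ("top","scene"):
    im=ctrl.get_image(c); cv2.imwrite(f"pics/{c}0.png",im[:,:,::-1])
    for l in ("fixture","flange","notch","lock_slide","slide_tab","projector_2","bulb_1","relay","post_1"):
        print(c,l,[(np.round(d["rect"]).tolist(),round(d["score"],2)) for d in ctrl.look_for(c,l)][:4])
o=ctrl.get_obs();print({k:np.round(o[k],3) for k in ("t","ee_pos","orientation","width","ft_force")},ctrl.hold_point_z)
E
```

```text
top fixture [([242.0, 182.0, 353.0, 297.0], 0.58)]
top flange [([280.0, 201.0, 334.0, 254.0], 0.86)]
top notch [([281.0, 202.0, 333.0, 252.0], 0.65), ([271.0, 255.0, 293.0, 276.0], 0.28)]
top lock_slide [([275.0, 256.0, 294.0, 281.0], 0.55), ([283.0, 202.0, 334.0, 253.0], 0.54)]
top slide_tab [([272.0, 254.0, 295.0, 279.0], 0.86)]
top projector_2 [([438.0, 168.0, 472.0, 203.0], 0.75)]
top bulb_1 [([199.0, 185.0, 219.0, 200.0], 0.53)]
top relay [([193.0, 277.0, 208.0, 290.0], 0.48)]
top post_1 [([283.0, 198.0, 334.0, 252.0], 0.64)]
scene fixture [([236.0, 256.0, 368.0, 331.0], 0.78), ([243.0, 337.0, 272.0, 371.0], 0.53)]
scene flange [([258.0, 251.0, 316.0, 294.0], 0.58)]
scene notch [([255.0, 252.0, 318.0, 296.0], 0.88)]
scene lock_slide [([307.0, 280.0, 330.0, 308.0], 0.63)]
scene slide_tab [([304.0, 283.0, 333.0, 309.0], 0.87)]
scene projector_2 [([341.0, 194.0, 371.0, 231.0], 0.89)]
scene bulb_1 [([166.0, 293.0, 180.0, 322.0], 0.54)]
scene relay []
scene post_1 [([256.0, 252.0, 317.0, 296.0], 0.96)]
{'t': np.float64(1.0), 'ee_pos': array([ 170.828, -601.205,  222.693]), 'orientation': array([3.111, 0.433, 0.   ]), 'width': np.float64(87.979), 'ft_force': array([ 0.973, -0.575,  0.069])} 18.700000000000003
```

View pics/top0.png

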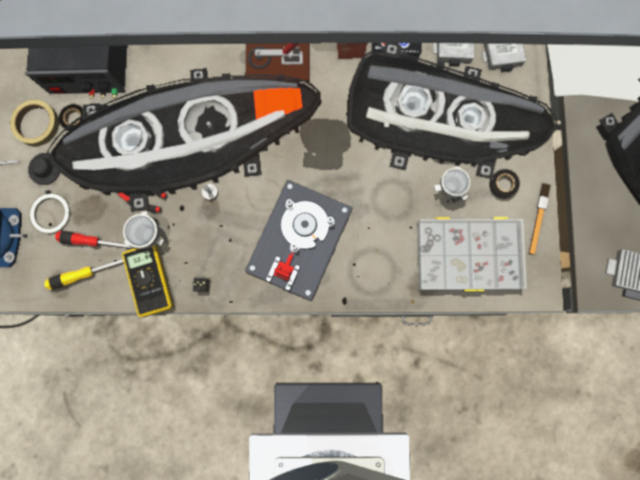

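View pics/scene0.png

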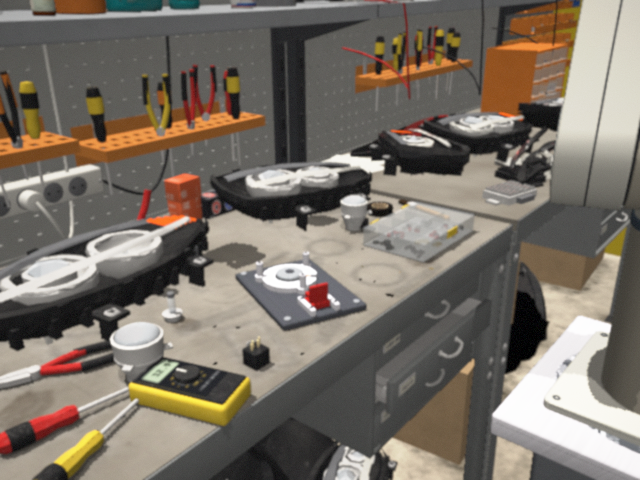

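The top view shows the fixture hub at about (305,224), the tab at (285,268), the bulb at (209,190), the relay at (201,285) and the projector at (455,180). The scene view agrees.

```bash
python3 - <<'E'
from h import *
im=cv2.imread("pics/top0.png")[170:310,230:370]
cv2.imwrite("pics/topc.png",cv2.resize(im,(600,600),interpolation=cv2.INTER_CUBIC))
for n,uv,z in (("hub",(305,224),30),("tab",(285,267),45),("bulb",(209,192),20),("relay",(201,285),20),("proj",(455,185),30)):print(n,px2w("top",uv,z).round(1))
# plate corners from scene colour are rough: project guess later
i=ctrl.camera_info("wrist");o=ctrl.get_obs()
T=np.array(i["world_from_camera"]);print(T.round(3).tolist(),i["camera_matrix"])
Rt=R.from_rotvec(o["orientation"]).as_matrix();print("tool axes",Rt.round(3).tolist(),"cam in tool",(Rt.T@(T[:3,3]-o["ee_pos"])).round(1))
E
```

```text
hub [571.4  48.1  30. ]
tab [482.6  87.   45. ]
bulb [641.2 247.6  20. ]
relay [448.7 259.1  20. ]
proj [ 651.8 -260.2   30. ]
[[0.272, 0.923, 0.273, 246.703], [-0.962, 0.261, 0.078, -578.95], [0.001, -0.284, 0.959, 385.358], [0.0, 0.0, 0.0, 1.0]] [[344.96749796   0.         323.82882249]
 [  0.         344.96749796 239.81598419]
 [  0.           0.           1.        ]]
tool axes [[0.962, 0.273, 0.0], [0.273, -0.962, -0.0], [0.0, 0.0, -1.0]] cam in tool [  79.1   -0.7 -162.7]
```

View pics/topc.png

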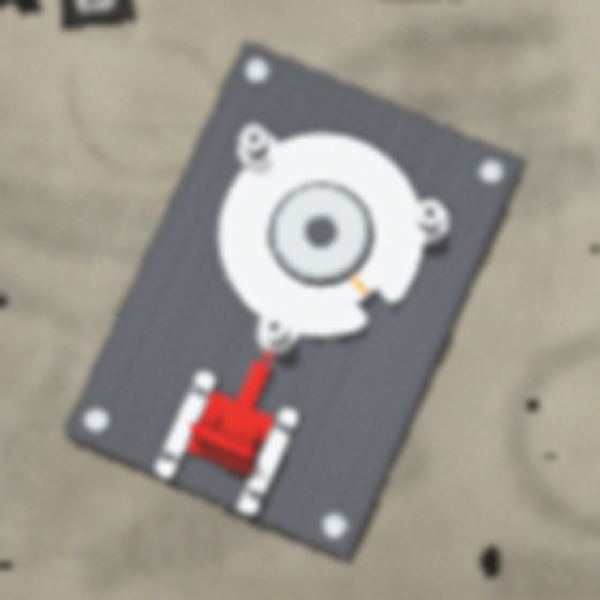

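The notch is at world angle ≈220° and the slide direction is ≈156°, so the flange needs ≈64° clockwise. Next I move over post_1 for a closer look.

```bash
python3 -m creep '[{"translation":[50,-42,0],"angular":[0,0,-0.1],"jaw":0.3},{"translation":[115,-95,0],"angular":[0,0,-0.25],"jaw":0.3},{"translation":[170,-140,0],"angular":[0,0,-0.4],"jaw":0.3},{"translation":[220,-183,0],"angular":[0,0,-0.55],"jaw":0.3},{"translation":[270,-225,0],"angular":[0,0,-0.7],"jaw":0.3},{"translation":[320,-267,0],"angular":[0,0,-0.85],"jaw":0.3},{"translation":[370,-308,0],"angular":[0,0,-1.0],"jaw":0.3},{"translation":[400,-333,0],"angular":[0,0,-1.1],"jaw":0.3}]'
cat > goal.py <<'E'
import sys
from h import *
x,y,z,yaw=map(float,sys.argv[1:])
o=ctrl.get_obs();Rt=R.from_rotvec(o["orientation"]).as_matrix()
print("t",o["t"],"tool d",(Rt.T@(np.array([x,y,z])-o["ee_pos"])).round(1),"yaw now",np.degrees(np.arctan2(Rt[1,0],Rt[0,0])).round(1),"dz rot",(-(np.radians(yaw)-np.arctan2(Rt[1,0],Rt[0,0]))).round(3),"w",o["width"],o["ft_force"])
E
python3 goal.py 580 -10 200 100
```

```text
t: 2.0
ee_pos: [454.1, -186.7, 223.1]
orientation: [2.422, 2.0, 0.001]
ft_force: [1.1, -0.8, 0.1]
width: 26.1
grasp_force: 0.0
t 2.0 tool d [197.3  90.2  23.1] yaw now 79.1 dz rot -0.365 w 26.134871404663002 [ 1.11076798 -0.76914227  0.05089162]
```

```bash
python3 -m creep '[{"translation":[45,20,5],"angular":[0,0,-0.1],"jaw":0.3},{"translation":[100,45,11],"angular":[0,0,-0.25],"jaw":0.3},{"translation":[150,68,17],"angular":[0,0,-0.36],"jaw":0.3},{"translation":[180,82,21],"angular":[0,0,-0.365],"jaw":0.3},{"translation":[197,90,23],"angular":[0,0,-0.365],"jaw":0.3},{"translation":[197,90,23],"angular":[0,0,-0.365],"jaw":0.3},{"translation":[197,90,23],"angular":[0,0,-0.365],"jaw":0.3},{"translation":[197,90,23],"angular":[0,0,-0.365],"jaw":0.3}]'
python3 - <<'E'
from h import *
im=ctrl.get_image("wrist"); cv2.imwrite("pics/w1.png",im[:,:,::-1])
for l in ("flange","notch","slide_tab","post_1"):
    print(l,[(np.round(d["rect"]).tolist(),round(d["score"],2)) for d in ctrl.look_for("wrist",l)][:4])
E
```

```text
t: 3.0
ee_pos: [578.8, -13.6, 199.9]
orientation: [2.025, 2.401, -0.0]
ft_force: [-0.4, -0.7, 0.2]
width: 26.7
grasp_force: 0.0
flange [([274.0, 102.0, 391.0, 220.0], 0.89)]
notch [([275.0, 102.0, 387.0, 218.0], 0.85)]
slide_tab [([208.0, 65.0, 271.0, 118.0], 0.98)]
post_1 [([276.0, 102.0, 389.0, 219.0], 0.65)]
```

View pics/w1.png

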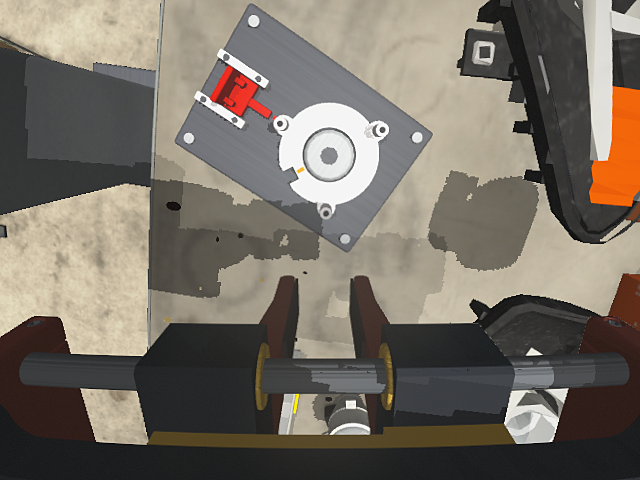

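The wrist view shows the plate corners at (250,4), (432,135), (347,251) and (176,140), and the hub at (329,155). Post tops are at (281,123), (378,129) and (325,210), and the notch is at (296,178). I fit poses from these.

```bash
cat > fit.py <<'E'
from h import *
def fit(loc,w):
    loc=np.array(loc,float)@[1,1j]; w=np.array([p[0]+1j*p[1] for p in w])
    a=np.vdot(loc-loc.mean(),w-w.mean()); ang=np.angle(a); t=w.mean()-np.exp(1j*ang)*loc.mean()
    return t, np.degrees(ang), np.abs(w-t-np.exp(1j*ang)*loc).round(1)
E
python3 - <<'E'
from fit import *
im=cv2.imread("pics/w1.png")
P=lambda uv,z:px2w("wrist",uv,z)
c=[P(u,12) for u in ((250,4),(432,135),(347,251),(176,140))]
# orientation: y sign check decides the order
for ys in (1,-1): print("fixture",fit([(137,75*ys),(-75,75*ys),(-75,-75*ys),(137,-75*ys)],c))
h=P((329,155),30);print("hub",h.round(1))
pp=[P(u,46) for u in ((325,210),(378,129),(281,123))]
print("flange",fit([(52*np.cos(np.radians(a)),52*np.sin(np.radians(a))) for a in (60,180,300)],pp),np.round(pp,1).tolist())
n=P((296,178),20);print("notch",n.round(1),np.degrees(np.arctan2(n[1]-h[1],n[0]-h[0])))
print("tab",P((230,88),52))
E
python3 goal.py 580 -10 200 100
```

```text
fixture (np.complex128(574.7877861169331+49.97137085065068j), np.float64(155.79207659783637), array([147.1, 147.6, 147.6, 147.1]))
fixture (np.complex128(574.7909268773195+49.978359084409625j), np.float64(155.80623711784168), array([3.4, 2.9, 3.5, 3.9]))
hub [574.5  50.3  30. ]
flange (np.complex128(573.2506619382822+50.86061334052407j), np.float64(-143.50530085057105), array([1.7, 2.6, 2.4])) [[579.1, 0.9, 46.0], [612.8, 80.5, 46.0], [527.9, 71.1, 46.0]]
notch [546.5  22.6  20. ] -135.2870196694547
tab [482.01976513  92.32695677  52.        ]
t 3.25 tool d [ 2.8  1.3 -0.2] yaw now 99.8 dz rot -0.004 w 26.39133168454879 [-0.4549334  -0.07753207 -0.95544607]
```

```bash
python3 goal.py 579.5 0 28 97; python3 - <<'E'
from h import *
print(ctrl.get_obs()["qpos"])
# arc plan for post centre, tool frame at start yaw 97: offsets for rotation -th about C
C=np.array([574.7,50.]);p0=np.array([579.5,0.]);y=np.radians(97)
X=np.array([np.cos(y),np.sin(y)]);Y=np.array([np.sin(y),-np.cos(y)])
for th in range(0,75,5):
    a=-np.radians(th);r=p0-C;q=C+np.array([r[0]*np.cos(a)-r[1]*np.sin(a),r[0]*np.sin(a)+r[1]*np.cos(a)])-p0
    print(th,np.round([q@X,q@Y],1),round(-a,3))
E
```

```text
t 3.25 tool d [ 12.7   2.5 171.8] yaw now 99.8 dz rot 0.048 w 26.39133168454879 [-0.4549334  -0.07753207 -0.95544607]
[-4.28563428e-02  3.84146014e-01  1.75139799e+00 -3.05347086e-05
  1.00586716e+00 -2.13151516e-01]
0 [0. 0.] 0.0
5 [ 0.3 -4.4] 0.087
10 [ 1.  -8.7] 0.175
15 [  2.1 -13. ] 0.262
20 [  3.5 -17.1] 0.349
25 [  5.3 -21.1] 0.436
30 [  7.4 -24.9] 0.524
35 [  9.8 -28.6] 0.611
40 [ 12.6 -32. ] 0.698
45 [ 15.6 -35.1] 0.785
50 [ 19. -38.] 0.873
55 [ 22.5 -40.6] 0.96
60 [ 26.3 -42.8] 1.047
65 [ 30.2 -44.7] 1.134
70 [ 34.3 -46.3] 1.222
```

```bash
python3 -m creep '[{"translation":[10,2,10],"angular":[0,0,0.048],"jaw":0.3},{"translation":[13,2.5,40],"angular":[0,0,0.048],"jaw":0.3},{"translation":[13,2.5,80],"angular":[0,0,0.048],"jaw":0.3},{"translation":[13,2.5,115],"angular":[0,0,0.048],"jaw":0.3},{"translation":[13,2.5,140],"angular":[0,0,0.048],"jaw":0.3},{"translation":[13,2.5,140],"angular":[0,0,0.048],"jaw":0.3},{"translation":[13,2.5,140],"angular":[0,0,0.048],"jaw":0.3},{"translation":[13,2.5,140],"angular":[0,0,0.048],"jaw":0.3}]'
python3 goal.py 579.5 0 28 97
python3 - <<'E'
from h import *
im=ctrl.get_image("wrist"); cv2.imwrite("pics/w2.png",im[:,:,::-1])
E
```

```text
t: 4.25
ee_pos: [580.5, 0.7, 61.0]
orientation: [2.079, 2.352, 0.002]
ft_force: [-0.4, 0.2, 0.3]
width: 26.6
grasp_force: 0.0
t 4.25 tool d [-0.6 -1.2 33. ] yaw now 97.0 dz rot 0.001 w 26.628785010121707 [-0.39797452  0.24764561  0.3020178 ]
```

View pics/w2.png

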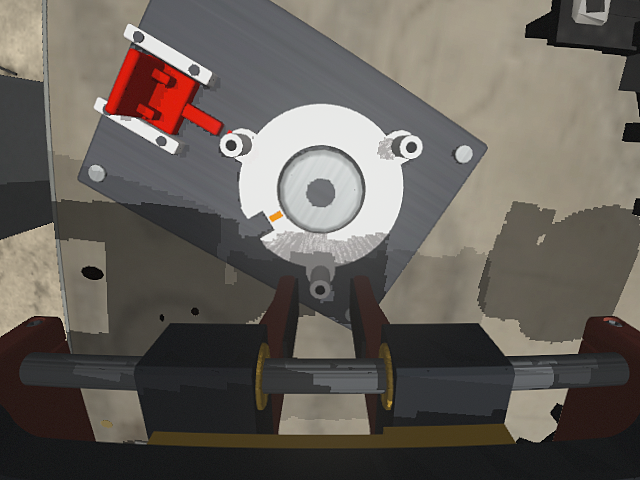

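Post_1's top is at (320,290), centred between the fingers (tips ≈(288,278) and (360,278)). Post_3 is at (233,145), post_2 at (411,146), the hub at (321,192) and the notch at (262,221).

```bash
python3 - <<'E'
from fit import *
P=lambda uv,z:px2w("wrist",uv,z)
pp=[P(u,46) for u in ((320,290),(411,146),(233,145))]
print("hub",P((321,192),30).round(1));print("flange",fit([(52*np.cos(np.radians(a)),52*np.sin(np.radians(a))) for a in (60,180,300)],pp),np.round(pp,1).tolist())
print("tcp px",w2px("wrist",ctrl.get_obs()["ee_pos"]))
h=P((321,192),30);n=P((262,221),20);print("notch ang",np.degrees(np.arctan2(n[1]-h[1],n[0]-h[0])))
E
```

```text
hub [573.9  49.6  30. ]
flange (np.complex128(574.208699483433+49.36377513568884j), np.float64(-143.64899764900326), array([0.6, 0.6, 0.6])) [[579.7, -2.9, 46.0], [615.7, 80.6, 46.0], [527.1, 70.3, 46.0]]
tcp px [[321.91120875 296.09449529]]
notch ang -144.99103262441443
```

```bash
python3 -m creep '[{"translation":[-3,-1,0],"angular":[0,0,0.01],"jaw":0.3},{"translation":[-3,-1,12],"angular":[0,0,0.01],"jaw":0.3},{"translation":[-3,-1,24],"angular":[0,0,0.01],"jaw":0.3},{"translation":[-3,-1,33],"angular":[0,0,0.01],"jaw":0.3},{"translation":[-3,-1,33],"angular":[0,0,0.01],"jaw":0.2},{"translation":[-3,-1,33],"angular":[0,0,0.01],"jaw":0.2},{"translation":[-3,-1,33],"angular":[0,0,0.01],"jaw":0.2},{"translation":[-3,-1,33],"angular":[0,0,0.01],"jaw":0.2}]'
python3 - <<'E'
import numpy as np
for d in range(5,70,5):
    a=np.radians(d);print(d,np.round([52*(1-np.cos(a)),-52*np.sin(a)],1),round(a,3))
E
```

```text
t: 5.3
ee_pos: [579.2, -2.4, 27.0]
orientation: [2.092, 2.343, 0.001]
ft_force: [0.2, -0.2, -0.6]
width: 17.5
grasp_force: 0.0
5 [ 0.2 -4.5] 0.087
10 [ 0.8 -9. ] 0.175
15 [  1.8 -13.5] 0.262
20 [  3.1 -17.8] 0.349
25 [  4.9 -22. ] 0.436
30 [  7. -26.] 0.524
35 [  9.4 -29.8] 0.611
40 [ 12.2 -33.4] 0.698
45 [ 15.2 -36.8] 0.785
50 [ 18.6 -39.8] 0.873
55 [ 22.2 -42.6] 0.96
60 [ 26. -45.] 1.047
65 [ 30.  -47.1] 1.134
```

Turning 30° first, at about 5° per row.

```bash
python3 -m creep '[{"translation":[0.2,-4.5,0],"angular":[0,0,0.087],"jaw":0.2},{"translation":[0.8,-9,0],"angular":[0,0,0.175],"jaw":0.2},{"translation":[1.8,-13.5,0],"angular":[0,0,0.262],"jaw":0.2},{"translation":[3.1,-17.8,0],"angular":[0,0,0.349],"jaw":0.2},{"translation":[4.9,-22,0],"angular":[0,0,0.436],"jaw":0.2},{"translation":[7,-26,0],"angular":[0,0,0.524],"jaw":0.2},{"translation":[7,-26,0],"angular":[0,0,0.524],"jaw":0.2},{"translation":[7,-26,0],"angular":[0,0,0.524],"jaw":0.2}]'
python3 - <<'E'
from h import *
im=ctrl.get_image("wrist"); cv2.imwrite("pics/w3.png",im[:,:,::-1])
E
python3 goal.py 553 3 27 66
```

```text
t: 6.3
ee_pos: [552.5, 1.6, 26.8]
orientation: [2.626, 1.724, 0.0]
ft_force: [0.1, -0.1, -0.3]
width: 17.8
grasp_force: 0.0
t 6.35 tool d [ 1.5 -0.1 -0.2] yaw now 66.5 dz rot 0.009 w 17.599837246087475 [ 0.64468712  0.15007429 -0.39624414]
```

View pics/w3.png

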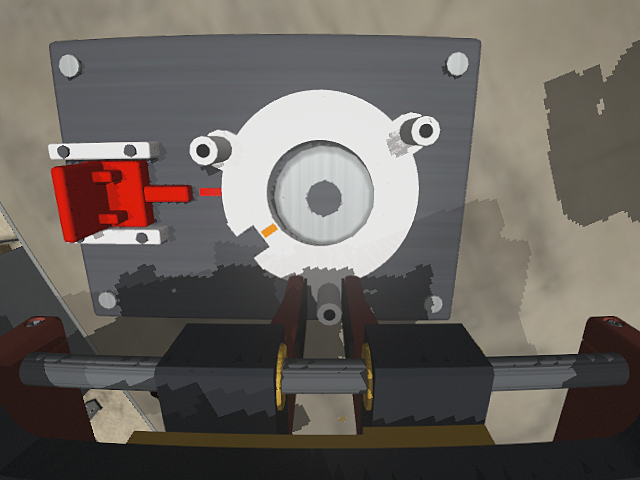

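The flange follows: the notch is at (247,245), post tops are at (329,313), (425,130) and (206,151), and the slide hasn't moved. I'll continue about 30°.

```bash
python3 -m creep '[{"translation":[0.2,-4.5,0],"angular":[0,0,0.087],"jaw":0.2},{"translation":[0.8,-9,0],"angular":[0,0,0.175],"jaw":0.2},{"translation":[1.8,-13.5,0],"angular":[0,0,0.262],"jaw":0.2},{"translation":[3.1,-17.8,0],"angular":[0,0,0.349],"jaw":0.2},{"translation":[4.9,-22,0],"angular":[0,0,0.436],"jaw":0.2},{"translation":[7,-26,0],"angular":[0,0,0.524],"jaw":0.2},{"translation":[7,-26,0],"angular":[0,0,0.524],"jaw":0.2},{"translation":[7,-26,0],"angular":[0,0,0.524],"jaw":0.2}]'
python3 - <<'E'
from h import *
im=ctrl.get_image("wrist"); cv2.imwrite("pics/w4.png",im[:,:,::-1])
E
python3 goal.py 533 20 27 37
```

```text
t: 7.35
ee_pos: [531.3, 18.4, 26.6]
orientation: [-2.983, -0.985, 0.0]
ft_force: [-0.4, -0.2, -0.1]
width: 17.9
grasp_force: 0.0
t 7.4 tool d [ 2.3 -0.3 -0.3] yaw now 36.5 dz rot -0.008 w 17.154077345806982 [-0.27777129 -0.19384575 -0.41834274]
```

View pics/w4.png

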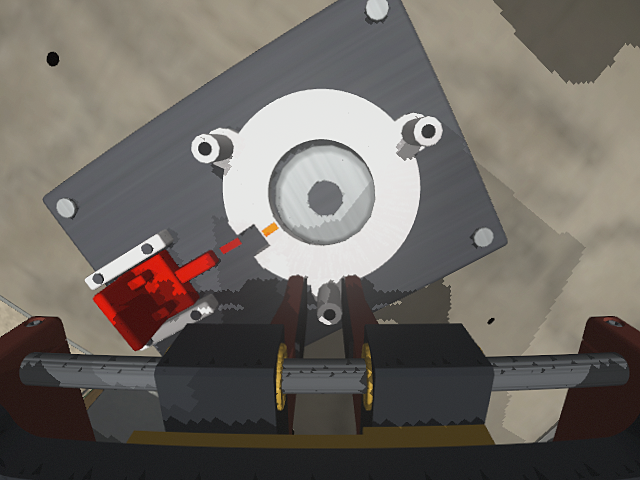

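Nearly lined up: the tongue (200,267), mark (231,246), notch (255,238) and orange line (270,229) are roughly in line. Now the numbers.

```bash
python3 - <<'E'
from fit import *
P=lambda uv,z:px2w("wrist",uv,z)
pp=[P(u,46) for u in ((330,313),(428,130),(205,148))]
t,a,r=fit([(52*np.cos(np.radians(q)),52*np.sin(np.radians(q))) for q in (60,180,300)],pp)
print("flange",t,a%360,r)
h=P((325,197),30)[:2];ang=lambda p:np.degrees(np.arctan2(p[1]-h[1],p[0]-h[0]))
print("hub",h)
for n,u,z in (("notch",(255,238),22),("orange",(270,229),22),("mark",(231,246),12),("plate corners",(43,198),12),("c",(507,242),12),("tongue",(197,269),20)):
    p=P(u,z);print(n,p.round(1),ang(p)%360)
g=cv2.imread("pics/w4.png")[180:310,80:300];cv2.imwrite("pics/w4c.png",cv2.resize(g,None,fx=3.6,fy=3.6,interpolation=cv2.INTER_CUBIC))
# expected corner pixels for fixture (574.0,49.7,155.8)
E
```

```text
flange (573.3852858806459+51.11540366150575j) 160.91852903541294 [0.1 0.1 0.1]
hub [574.08677622  49.41701942]
notch [535.2  64.7  22. ] 158.5186993546129
orange [543.7  61.2  22. ] 158.82099249923667
mark [520.1  72.7  12. ] 156.667250603378
plate corners [481.3 171.1  12. ] 127.34081909397987
c [611.4 -47.2  12. ] 291.12279711802836
tongue [501.8  80.2  20. ] 156.90792666910414
```

View pics/w4c.png

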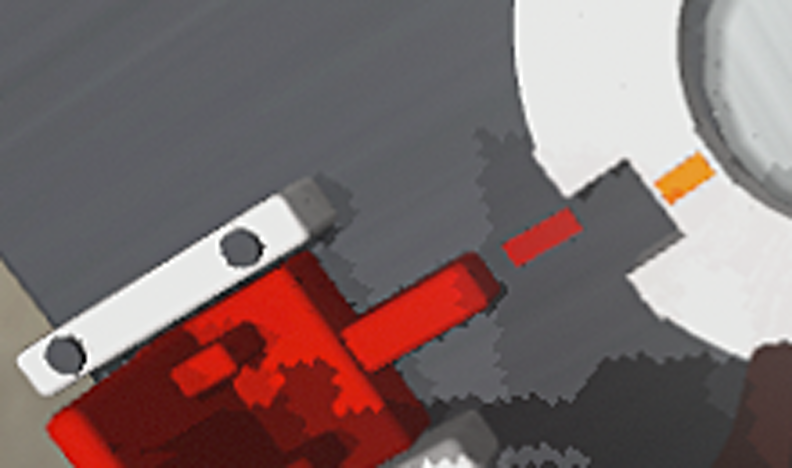

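The notch is about 2.6 mm (≈3.5–4°) short, so I'll go 4° further.

```bash
python3 -m creep '[{"translation":[0,-1,0],"angular":[0,0,0.02],"jaw":0.2},{"translation":[0.1,-2,0],"angular":[0,0,0.04],"jaw":0.2},{"translation":[0.1,-3,0],"angular":[0,0,0.06],"jaw":0.2},{"translation":[0.2,-3.7,0],"angular":[0,0,0.07],"jaw":0.2},{"translation":[0.2,-3.7,0],"angular":[0,0,0.07],"jaw":0.2},{"translation":[0.2,-3.7,0],"angular":[0,0,0.07],"jaw":0.2},{"translation":[0.2,-3.7,0],"angular":[0,0,0.07],"jaw":0.2},{"translation":[0.2,-3.7,0],"angular":[0,0,0.07],"jaw":0.2}]'
python3 - <<'E'
from h import *
im=ctrl.get_image("wrist"); cv2.imwrite("pics/w5.png",im[:,:,::-1])
g=im[170:330,80:340,::-1];cv2.imwrite("pics/w5c.png",cv2.resize(g,None,fx=3,fy=3,interpolation=cv2.INTER_CUBIC))
E
```

```text
t: 8.4
ee_pos: [529.2, 21.6, 26.7]
orientation: [-3.017, -0.877, 0.0]
ft_force: [-0.1, 0.3, 0.6]
width: 17.3
grasp_force: 0.0
```

View pics/w5c.png

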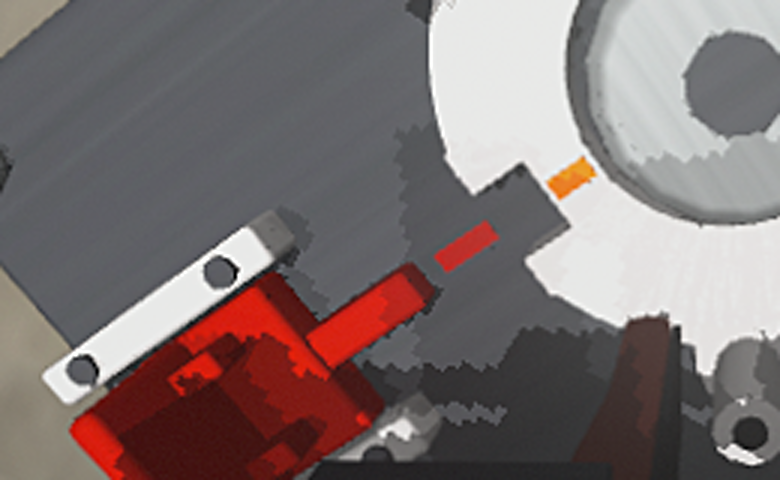

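Lined up: the tongue axis (316,350)→(416,282), extended, passes through the notch centre at (522,211) in the crop. Releasing and lifting straight up.

```bash
python3 -m creep '[{"translation":[0,0,0],"angular":[0,0,0],"jaw":0.24},{"translation":[0,1,0],"angular":[0,0,0],"jaw":0.27},{"translation":[0,2,0],"angular":[0,0,0],"jaw":0.3},{"translation":[0,2,0],"angular":[0,0,0],"jaw":0.3},{"translation":[0,2,-20],"angular":[0,0,0],"jaw":0.3},{"translation":[0,2,-50],"angular":[0,0,0],"jaw":0.3},{"translation":[0,2,-85],"angular":[0,0,0],"jaw":0.1},{"translation":[0,2,-100],"angular":[0,0,0],"jaw":0}]'
python3 goal.py 446 107 115 66
```

```text
t: 9.45
ee_pos: [531.2, 19.9, 128.4]
orientation: [3.016, 0.877, 0.004]
ft_force: [0.4, -0.5, -0.7]
width: 9.6
grasp_force: 0.0
t 9.45 tool d [ -25.2 -119.2   13.2] yaw now 32.4 dz rot -0.586 w 9.571500150305173 [ 0.43328732 -0.45401212 -0.70727735]
```

```bash
python3 -m creep '[{"translation":[-4,-18,0],"angular":[0,0,-0.08],"jaw":0},{"translation":[-9,-45,4],"angular":[0,0,-0.2],"jaw":0},{"translation":[-15,-72,8],"angular":[0,0,-0.35],"jaw":0},{"translation":[-20,-96,12],"angular":[0,0,-0.48],"jaw":0},{"translation":[-24,-113,13],"angular":[0,0,-0.56],"jaw":0},{"translation":[-25,-119,13],"angular":[0,0,-0.586],"jaw":0},{"translation":[-25,-119,13],"angular":[0,0,-0.586],"jaw":0},{"translation":[-25,-119,13],"angular":[0,0,-0.586],"jaw":0}]'
python3 - <<'E'
from h import *
im=ctrl.get_image("wrist"); cv2.imwrite("pics/w6.png",im[:,:,::-1])
o=ctrl.get_obs()["ee_pos"];print(w2px("wrist",[o,[470,96.2,52],[574.1,49.7,30]]))
E
python3 goal.py 446 107 34 66
```

```text
t: 10.45
ee_pos: [446.0, 106.7, 113.7]
orientation: [2.636, 1.709, 0.001]
ft_force: [-0.6, 0.2, -0.8]
width: 0.5
grasp_force: 0.0
[[322.85122085 296.96800363]
 [360.93541378 256.90781143]
 [506.28771131 246.79581304]]
t 10.5 tool d [ 0.3 -0.2 79.7] yaw now 65.9 dz rot -0.001 w 0.519052402907961 [-1.29078478 -0.79771604  0.05426616]
```

View pics/w6.png

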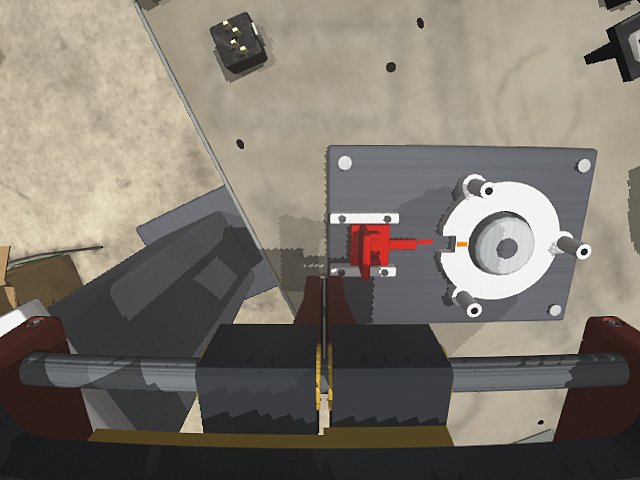

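The notch (450,243) and orange mark (462,244) lie on the tongue line (row 243), and the tab's top edge is near (362,252) as predicted. Descending behind the tab.

```bash
python3 -m creep '[{"translation":[0,0,10],"angular":[0,0,0],"jaw":0},{"translation":[0,0,30],"angular":[0,0,0],"jaw":0},{"translation":[0,0,50],"angular":[0,0,0],"jaw":0},{"translation":[0,0,68],"angular":[0,0,0],"jaw":0},{"translation":[0,0,79],"angular":[0,0,0],"jaw":0},{"translation":[0,0,79],"angular":[0,0,0],"jaw":0},{"translation":[0,0,79],"angular":[0,0,0],"jaw":0},{"translation":[0,0,79],"angular":[0,0,0],"jaw":0}]'
python3 goal.py 484.9 89.5 34 66
```

```text
t: 11.5
ee_pos: [445.9, 107.0, 35.2]
orientation: [2.635, 1.711, 0.002]
ft_force: [-0.7, 0.0, 0.1]
width: 0.4
grasp_force: 0.0
t 11.5 tool d [-0.1 42.8  1.3] yaw now 66.0 dz rot -0.0 w 0.37751329679042717 [-0.72629432  0.00919808  0.05849933]
```

```bash
python3 -m creep '[{"translation":[0,5,0],"angular":[0,0,0],"jaw":0},{"translation":[0,11,0],"angular":[0,0,0],"jaw":0},{"translation":[0,17,0],"angular":[0,0,0],"jaw":0},{"translation":[0,23,0],"angular":[0,0,0],"jaw":0},{"translation":[0,29,0],"angular":[0,0,0],"jaw":0},{"translation":[0,34,0],"angular":[0,0,0],"jaw":0},{"translation":[0,37,0],"angular":[0,0,0],"jaw":0},{"translation":[0,37,0],"angular":[0,0,0],"jaw":0}]'
python3 - <<'E'
from h import *
im=ctrl.get_image("wrist"); cv2.imwrite("pics/w7.png",im[:,:,::-1])
E
```

```text
t: 12.5
ee_pos: [479.6, 91.7, 34.6]
orientation: [2.635, 1.711, 0.001]
ft_force: [1.0, -0.9, -0.4]
width: 0.5
grasp_force: 0.0
```

```bash
python3 -m creep '[{"translation":[0,1,0],"angular":[0,0,0],"jaw":0},{"translation":[0,2,0],"angular":[0,0,0],"jaw":0},{"translation":[0,3,0],"angular":[0,0,0],"jaw":0},{"translation":[0,4,0],"angular":[0,0,0],"jaw":0},{"translation":[0,5,0],"angular":[0,0,0],"jaw":0},{"translation":[0,5.5,0],"angular":[0,0,0],"jaw":0},{"translation":[0,5.5,0],"angular":[0,0,0],"jaw":0},{"translation":[0,5.5,0],"angular":[0,0,0],"jaw":0}]'
python3 - <<'E'
from h import *
im=ctrl.get_image("wrist"); cv2.imwrite("pics/w8.png",im[:,:,::-1])
E
```

```text
t: 13.55
ee_pos: [484.4, 89.6, 34.7]
orientation: [2.635, 1.711, 0.0]
ft_force: [-0.9, 2.2, -0.8]
width: 0.5
grasp_force: 0.6
```

View pics/w8.png

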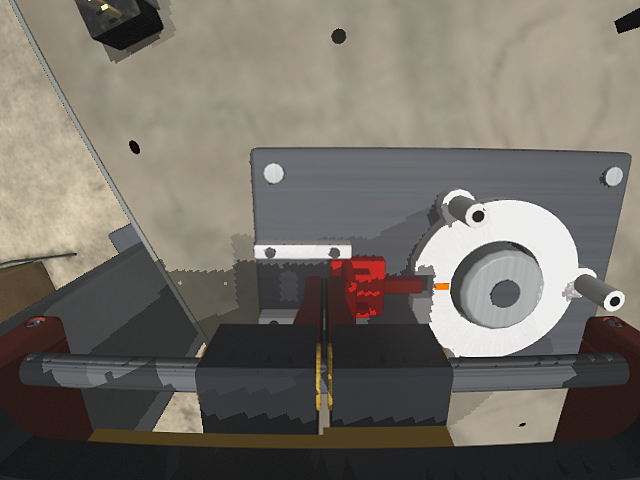

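The tongue is entering the notch with its tip near (425,285) and the notch floor near (435,286), so about 8 mm may remain. Pushing on until it meets a firm stop.

```bash
python3 -m creep '[{"translation":[0,0.7,0],"angular":[0,0,0],"jaw":0},{"translation":[0,1.4,0],"angular":[0,0,0],"jaw":0},{"translation":[0,2.1,0],"angular":[0,0,0],"jaw":0},{"translation":[0,2.8,0],"angular":[0,0,0],"jaw":0},{"translation":[0,3.5,0],"angular":[0,0,0],"jaw":0},{"translation":[0,4,0],"angular":[0,0,0],"jaw":0},{"translation":[0,4,0],"angular":[0,0,0],"jaw":0},{"translation":[0,4,0],"angular":[0,0,0],"jaw":0}]'
```

```text
t: 14.6
ee_pos: [488.0, 88.0, 34.7]
orientation: [2.635, 1.711, 0.0]
ft_force: [-0.9, 1.7, -0.6]
width: 0.4
grasp_force: 0.6
```

```bash
python3 -m creep '[{"translation":[0,0.5,0],"angular":[0,0,0],"jaw":0},{"translation":[0,1,0],"angular":[0,0,0],"jaw":0},{"translation":[0,1.5,0],"angular":[0,0,0],"jaw":0},{"translation":[0,2,0],"angular":[0,0,0],"jaw":0},{"translation":[0,2.5,0],"angular":[0,0,0],"jaw":0},{"translation":[0,3,0],"angular":[0,0,0],"jaw":0},{"translation":[0,3,0],"angular":[0,0,0],"jaw":0},{"translation":[0,3,0],"angular":[0,0,0],"jaw":0}]'
```

```text
t: 15.6
ee_pos: [488.3, 87.6, 34.6]
orientation: [-2.633, -1.709, 0.005]
ft_force: [-8.6, 10.9, 6.7]
width: 0.5
grasp_force: 6.2
```

The slide met a firm stop at ~15 N. Now I back off, lift and check.

```bash
python3 -m creep '[{"translation":[0,-4,0],"angular":[0,0,0],"jaw":0},{"translation":[0,-12,0],"angular":[0,0,0],"jaw":0},{"translation":[0,-22,0],"angular":[0,0,0],"jaw":0},{"translation":[0,-30,0],"angular":[0,0,0],"jaw":0},{"translation":[0,-34,-20],"angular":[0,0,0],"jaw":0},{"translation":[0,-34,-55],"angular":[0,0,0],"jaw":0},{"translation":[0,-34,-80],"angular":[0,0,0],"jaw":0},{"translation":[0,-34,-80],"angular":[0,0,0],"jaw":0}]'
python3 - <<'E'
from h import *
im=ctrl.get_image("wrist")[100:340,280:640,::-1]; cv2.imwrite("pics/w9.png",cv2.resize(im,None,fx=2.2,fy=2.2,interpolation=cv2.INTER_CUBIC))
E
```

```text
t: 16.6
ee_pos: [460.6, 101.0, 116.2]
orientation: [2.633, 1.71, 0.006]
ft_force: [-0.4, -0.3, 0.3]
width: -0.1
grasp_force: 0.0
```

View pics/w9.png

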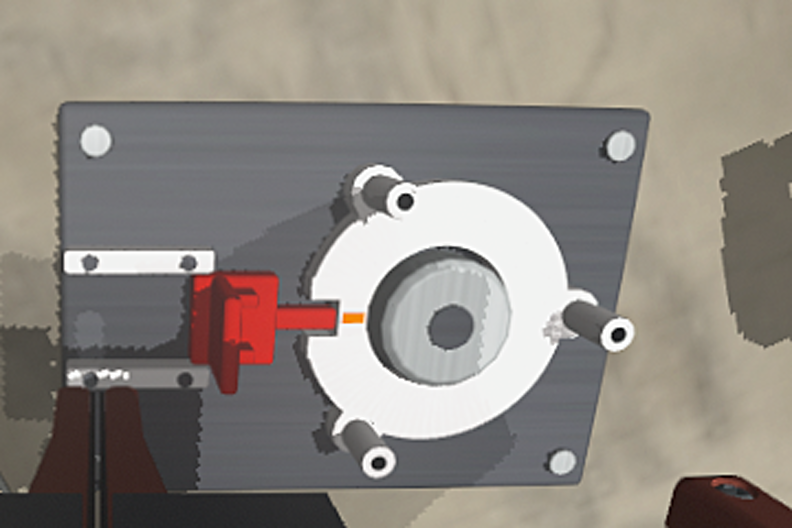

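The tongue, with its tip at (337,318), fills the notch to its floor. The flange lies flat and the arm is clear, so I'm handing in.

```bash
python3 -c "
from workcell import ctrl
print(ctrl.close_job())"
```

```text
the job is handed in; nothing more can be done
None
```

I turned the flange by post_1 until its notch faced the slide, then pushed the slide home to a firm stop with its tongue fully in the notch. The flange lies flat, the loose parts were never approached, and I handed the job in at about 17 s; no verdict came back.

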